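# Clear the can off the incubator and hold its sprung lid at the balance point

### The job

A colleague is about to take tubes out of the small white incubator: lift the steel can off the incubator's lid by its arch handle and set it down upright, without dropping it, on the middle of the flat white board beside, then let go of it. Then take the lid by its front bar, raise it a few degrees past its balance point, where its spring takes over (about 57 degrees), without letting it fly open towards its stop, ease it back and hold it just below the balance point, 2 to 11 degrees short of it, so that it would fall shut if released. Finish while still holding the lid still there with the gripper; leave everything else on the bench where it is.

Things in the scene. Friction and masses are not known exactly. Their poses are not given: they have to be found in the camera images.
- incubator: small white bench incubator, fixed: an open box 150 (x) x 220 (y) x 100 mm high with a sprung lid on top. Origin at the centre of its underside on the bench; its -x side is the front with a dark display; +z up. Lid hinge along its far upper edge (+x). Its yaw varies.
- lid (a joint): lid angle in rad: 0 closed (level), grows as the front edge rises, stop at 1.6. Balance point always at 1.00: below it the lid pushes itself shut (about 4 N down at the bar when closed, 1 N at 0.8), above it the spring drives it open (0.5 N at 1.1, 2 N at 1.4). Take it past 1.04, never past 1.35, then hold it still between 0.80 and 0.97.
- lid_bar (a point): middle of the lid's front pull bar: level round steel bar 12 mm thick, 130 mm long along the incubator's y, an arm at each end, 106 mm above the bench when closed; 49 mm free between bar and box front (do not open that finger further). Outermost part of the lid; it may turn between the fingers. Axes of the lid: x from bar to hinge, y along the bar, tilting with the lid.
- lid_hinge (a point): middle of the lid's hinge line, at the far (+x) upper edge of the box, 100 mm above the bench; axes of the incubator; the lid turns about y. With the lid closed the bar's centre lies 205 mm towards -x and 6 mm above this point, and it swings up round it.
- can_mid (a point): centre of the steel can (half-way up its body). Open cylindrical can 86 mm in diameter, 80 mm tall, upright, loose, about 0.25 to 0.5 kg; at the start it stands on two 8 mm steel rails on top of the closed lid, its underside 119 mm above the bench. +z up; its handle lies in its y-z plane.
- can_handle (a point): middle of the can's fixed arch handle: a level round bar 10 mm thick, straight for 56 mm along the can's y axis, 125 mm above the can's underside (45 mm above the rim). Pinch it from above across x. Axes those of the can; its yaw varies.
- can: the steel can itself: origin at the centre of its underside.
- board_top (a point): centre of the top face of the flat white ceramic board, 150 x 150 x 6 mm thick, fixed on the bench, on the left or the right of the incubator; top 6 mm above the bench.
- rack: bystander, loose: wooden test-tube rack (150 x 70 x 97 mm with its tubes); origin at its underside. To be left where it is.
- beaker: bystander, loose: glass beaker (68 mm wide, 90 mm tall); origin at its underside. To be left where it is.
- reagent: bystander, loose: amber reagent bottle (62 mm wide, 140 mm tall); origin at its underside. To be left where it is.
- flask: bystander, loose: conical flask (80 mm wide, 125 mm tall); origin at its underside. To be left where it is.
- washbottle: bystander, loose: white wash bottle (66 mm wide, 150 mm tall); origin at its underside. To be left where it is.
- stopper: bystander, loose: beige rubber stopper (34 mm wide, 28 mm tall); origin at its underside. To be left where it is.
- spatula: bystander, loose: spatula with a wooden handle (160 mm long, lying flat); origin at the underside of its middle. To be left where it is.
Mind the look-alikes: they are no part of the job. What is shaped like the can but red is not meant.

How it is judged (in metres and radians):
On the way, in this order (a step that is already met when the one before it is completed fails the run):
1. the can stands upright on the middle of the white board, released, with the lid still closed (horizontal distance between can_mid and board_top below 0.03 m and z of can_mid in the frame of board_top between 0.037 and 0.044 m and angle between can_mid's own z axis and vertical below 0.08 rad and contact force between the fingers and can below 0.05 N and linear speed of can below 0.03 m/s and value of joint lid below 0.1 rad), for 0.2 s.
2. the lid is past its balance point, held by the fingers (value of joint lid above 1.04 rad and contact force between the fingers and lid above 0.2 N), for 0.1 s.
At the end, for the whole second after the job is handed in: Fingers hold the lid still (under 0.05 rad/s, contact over 0.2 N) at 0.80 to 0.97 rad after it was past 1.04 (balance 1.00); the can, released, at rest and upright (0.08 rad), stands on the white board within 30 mm of its centre and nothing else carries the lid (horizontal distance between can_mid and board_top below 0.03 m and z of can_mid in the frame of board_top between 0.037 and 0.044 m and angle between can_mid's own z axis and vertical below 0.08 rad and contact force between the fingers and can below 0.05 N and linear speed of can below 0.03 m/s and value of joint lid between 0.8 and 0.97 rad and velocity of joint lid between -0.05 and 0.05 rad/s and contact force between the fingers and lid above 0.2 N and contact force between can and lid below 0.05 N); the arm keeps its last pose, push and grip.
It fails at once if the lid is raised with the can on it (value of joint lid above 0.12 rad and contact force between can and lid above 0.1 N).
It fails at once if the lid flies open towards its stop (past 1.35 rad) (value of joint lid above 1.35 rad).
It fails at once if the can is tipped over 0.6 rad (angle between can_mid's own z axis and vertical above 0.6 rad).
It fails at once if the can is dropped (faster than 0.5 m/s while out of the fingers) (linear speed of can above 0.5 m/s and contact force between the fingers and can below 0.05 N).
It fails at once if a bystander is disturbed (moved over 30 mm or knocked over) (distance of any of rack, beaker, reagent, flask, washbottle, stopper, spatula from where it was at the start of the episode above 0.03 m or angle between any of rack, beaker, reagent, flask, washbottle, stopper's own z axis and vertical above 0.5 rad).
It also fails if it takes over 61 s, if anything falls off the work surface, if the arm or the gripper's body presses on something with over 40 N, if the wrist force passes 120 N, or if a joint passes its speed limit or range.

### The arm

A 6-joint arm with a two-finger parallel gripper is mounted at the origin on the work surface. World frame = base frame: x ahead of the robot, y to its left, z up, the work surface at z = 0. Lengths are in m, angles in degrees, forces in N, time in s.
With the tool pointing down it reaches from about 0.375 to 0.9 m from the base axis. Payload 3.1 kg.
Tool frame: the origin (TCP) lies at the very end of the fingers, on their centre line; the grasp point (between the pads) lies 19 mm behind it; z points along the fingers, y is the direction in which the jaws open and shut (so a half turn about z gives the same grasp; the last joint's range is limited). The gripper opens to 87 mm and grips with 3 to 60 N. Pads are 19 mm wide; open, the fingers measure 117 mm over their backs; the gripper's body (75 mm by 190 mm) begins 51 mm behind the grasp point.
Start: joints at [56.981, 30.224, 82.088, -0, 67.689, -10.227], TCP at [0.242, 0.576, 0.223] pointing down, gripper open.
Joint ranges: [-176.69, 176.69], [-43.24, 126.21], [12.49, 139.97], [-82, 262], [0, 151.66], [-163.58, 163.58]. Speed limits (degrees/s): [159.86, 159.86, 180, 180, 180, 180].

### API

Orientations are given as a 3x3 rotation matrix whose columns are the frame's x, y, z axes.
In Python, from rig import readout, capture, camera_model, bot, spot_in, regions_of gives the robot as it stands.
- The arm moves only by the tool send_rows, never from a script. Its argument "moves" is a list that holds one entry, the list of rows, each a list of 7 numbers: the turn, a rotation vector about the tool's x, y, z in degrees, then the shift along the tool's x, y, z in cm, then the opening, from -1 (shut) to 1 (fully open). A call has exactly 5 rows; each row shifts and turns the commanded pose from where the row before left it, along the tool's axes as they then stand; what a row does not reach is not made up. A row lasts 1/10 s, in which the tool goes at most 50 mm and 8.59 degrees, less where a joint would pass 70% of its speed; a pose out of reach is approached as far as the arm can. A call with a gripper value outside its range is refused whole. The fingers move at their own pace and stop on an object; the grip force is fixed at half the most. Time passes only in rows, so rows that do not move let the fingers close, or fill a call up. It gives the time, the measured TCP pose, the force and the opening at its end, in the units of the state.
- readout.read_state(): the state, without advancing time (a new reading comes with each control period).
- capture(name): name is "scene" or "top" or "wrist"; returns the picture (480x640x3 uint8, blue, green, red); there is no depth.
- camera_model(name): a dict with "camera_matrix" (3x3 intrinsics, pixels), "k1" (the pictures are not rectified: a ray, as slopes to the right and down, at radius r is drawn at 1 + k1 r^2 times it, then the intrinsics apply), "pose" (4x4, takes a point from camera to world coordinates). Camera axes: x right, y up, looking along -z (the intrinsics and any distortion apply to the point x, -y, -z); pixel columns grow to the right and rows downward; lengths in m; the calibration is good to about 2 mm. A picture is of the moment at which its call begins: read the wrist's pose just before it. camera_model takes no time and is no camera call; for the wrist camera it gives the pose at the moment of the call.
- bot.hand_in(): hands the job in, once; it reports no verdict.
Trained networks look in the newest picture that a camera, given by its name, has taken for a name from the list of things; names that differ only in an ending like _2 or _b are one class to them, and where a whole thing is asked for, a point or a joint stands for the part that bears it (a point fixed in the world has none). Each returns a list of dicts, best first, with "p" (0 to 1); they miss things now and then, are a little off and sometimes report something else, mostly with a low value. They report only what shows in the picture. A call takes as long as a camera call. They do not tell look-alikes from the thing itself.
- spot_in(camera, thing): "location" ([x, y, z] in m, in world coordinates, good to about 4 mm: the middle of the surface that is visible of it).
- regions_of(camera, thing): "mask" (480x640 bool, what is visible of it).
The state is a dict: "time_s": time; "joint_positions": joint angles; "qvel": joint speeds; "tau": joint torques, N m; "position": TCP position; "tcp_rot": TCP orientation; "force": force on the tool from outside, world axes, zero at the start; "moment": the same for the moment, N m; "opening": opening from 0.0 (shut) to 1.0 (fully open).
Only numpy, scipy, OpenCV 4.12 (cv2) and the standard library are available. Lean on these libraries where they do the work, as an engineer would, in place of code of your own. Each camera call takes 0.05 s, during which the arm holds its last target. There are 200 camera calls.

## Working session

There is one attempt and no reset: what is moved stays moved. The work goes in short steps, Python scripts to look and compute and a tool call to move; the robot and the scene stay as the last step left them, time stands still between calls to the robot, and variables do not carry over. Pictures are saved under pics/ and viewed, about 8 in all and at most 12, crops included, and the job is handed in when it is done.

Besides the shell and the picture viewer there is one more tool, called after "Emit:" as name(argument=value, ...), one argument or row to a line, values as JSON. send_rows: Moves the arm, as the interface text tells. Its arguments: {"type":"object","properties":{"moves":{"type":"array","items":{"type":"array","items":{"type":"array","items":{"type":"number"}}}}},"required":["moves"]}

```bash
mkdir -p pics; ls
python3 - <<'E'
from rig import readout, capture, camera_model, bot, spot_in, regions_of
import cv2, numpy as np
s=readout.read_state(); print(s)
a=capture("scene"); b=capture("top")
cv2.imwrite("pics/scene.png",a); cv2.imwrite("pics/top.png",b)
for c in ("scene","top"):
    print(c,camera_model(c))
    for t in ("incubator","lid_bar","lid","can","can_handle","board_top"):
        print(c,t,[(np.round(d["location"],3).tolist(),round(d["p"],2)) for d in spot_in(c,t)][:4])
E
```

```text
pics
{'time_s': 0.0, 'joint_positions': array([ 5.69793127e+01,  3.02792022e+01,  8.21593208e+01, -6.55056216e-05,
        6.76857351e+01, -1.02275654e+01]), 'qvel': array([-0.05843718,  0.04617918,  0.04328641, -0.01185382,  0.03706242,
       -0.14305129]), 'tau': array([-5.02860930e-04, -4.40052259e+01, -1.76594013e+01,  6.34587323e-02,
        5.82776265e-02, -1.86695625e-04]), 'position': array([0.24169215, 0.57557013, 0.22155279]), 'tcp_rot': array([[-9.21909606e-01,  3.87403257e-01, -1.18093502e-03],
       [ 3.87404866e-01,  9.21907892e-01, -1.81898471e-03],
       [ 3.84032713e-04, -2.13443945e-03, -9.99997648e-01]]), 'force': array([-0.0945767 , -0.47165913, -0.30520754]), 'moment': array([-0.01030744,  0.0170594 , -0.03702307]), 'opening': 1.0019922065405225}
scene {'camera_matrix': array([[546.35942284,   0.        , 321.20829287],
       [  0.        , 546.35942284, 235.43650836],
       [  0.        ,   0.        ,   1.        ]]), 'k1': -0.02015443587010585, 'pose': array([[ 0.87683316, -0.40415121,  0.26043311,  0.92569036],
       [ 0.48071941,  0.72735223, -0.489762
[... 754 characters left out ...]
        4.66497214e-01],
       [-9.99965122e-01, -1.94613276e-03, -8.12197444e-03,
         2.44580881e-03],
       [-8.22302309e-03,  5.92482567e-02,  9.98209410e-01,
         1.53752234e+00],
       [ 0.00000000e+00,  0.00000000e+00,  0.00000000e+00,
         1.00000000e+00]])}
top incubator [([0.552, -0.011, 0.112], 0.62)]
top lid_bar [([0.545, -0.014, 0.11], 0.92)]
top lid [([0.544, -0.013, 0.111], 0.78)]
top can [([0.754, 0.129, 0.028], 0.92), ([0.564, -0.006, 0.123], 0.58)]
top can_handle [([0.561, -0.001, 0.124], 0.8), ([0.75, 0.13, 0.028], 0.55), ([0.445, 0.288, 0.006], 0.31)]
top board_top [([0.722, 0.289, 0.04], 0.66), ([0.443, 0.288, 0.008], 0.63), ([0.565, -0.004, 0.125], 0.34)]
```

View pics/scene.png

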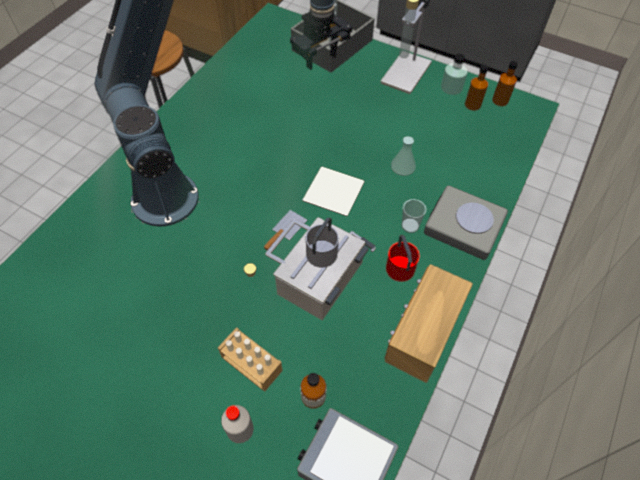

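View pics/top.png

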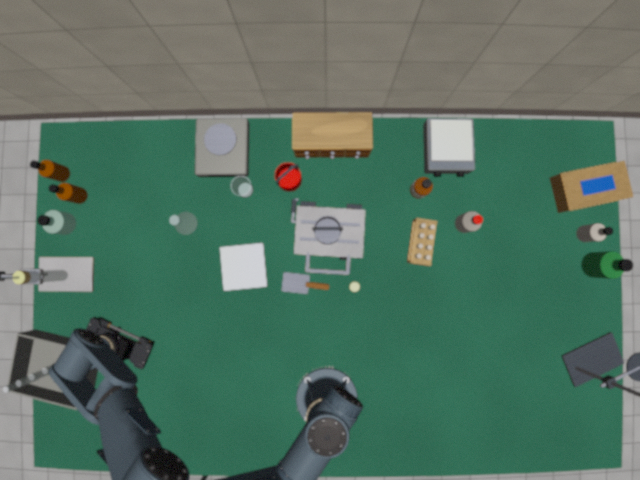

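The steel (grey) can is at scene (321,243) and top (328,230). The look-alike is the red can at scene (402,262) and top (288,177). The white board is at scene (333,190) and top (243,267); the white-topped box at top (450,145) is something else. Next is a close crop of both views, plus the masks.

```bash
cat > h.py <<'E'
from rig import readout, capture, camera_model, bot, spot_in, regions_of
import cv2, numpy as np
def ray(m,uv):
    K=m["camera_matrix"];x=(uv[0]-K[0,2])/K[0,0];y=(uv[1]-K[1,2])/K[1,1]
    xd=np.array([x,y]);p=xd.copy()
    for _ in range(8): p=xd/(1+m["k1"]*(p@p))
    d=m["pose"][:3,:3]@np.array([p[0],-p[1],-1]);return m["pose"][:3,3],d/np.linalg.norm(d)
def atz(m,uv,z):
    o,d=ray(m,uv);return o+d*(z-o[2])/d[2]
def proj(m,P):
    q=m["pose"][:3,:3].T@(np.asarray(P,float)-m["pose"][:3,3]);x,y=q[0]/-q[2],-q[1]/-q[2]
    s=1+m["k1"]*(x*x+y*y);K=m["camera_matrix"];return np.array([K[0,0]*x*s+K[0,2],K[1,1]*y*s+K[1,2]])
def tri(obs):
    A=np.zeros((3,3));b=np.zeros(3);R=[]
    for m,uv in obs:
        o,d=ray(m,uv);M=np.eye(3)-np.outer(d,d);A+=M;b+=M@o;R.append((o,M))
    p=np.linalg.solve(A,b);return p,[round(1e3*float(np.linalg.norm(M@(p-o))),1) for o,M in R]
E
python3 - <<'E'
from h import *
ims={}
for c,x0,y0 in (("scene",245,160),("top",215,190)):
    im=capture(c);m=camera_model(c)
    for t in ("board_top","can","lid"):
        for r in regions_of(c,t)[:2]:
            k=r["mask"].astype(np.uint8);mo=cv2.moments(k,True);uv=(mo["m10"]/mo["m00"],mo["m01"]/mo["m00"])
            rc=cv2.minAreaRect(cv2.findNonZero(k))
            print(c,t,round(r["p"],2),np.round(uv,1),int(mo["m00"]),"z6:",atz(m,uv,.006).round(4), "box",np.round(cv2.boxPoints(rc)).tolist() if t!="can" else "")
    ims[c]=cv2.resize(im[y0:y0+160,x0:x0+160 if c=="top" else x0+140],None,fx=2.5*1,fy=2.5,interpolation=cv2.INTER_CUBIC)
    print(c,x0,y0,ims[c].shape)
h=np.hstack([ims["scene"][:400],ims["top"][:400]]);cv2.imwrite("pics/crop.png",h)
E
```

```text
scene board_top 0.84 [333.4 190.7] 1745 z6: [0.4511 0.282  0.006 ] box [[304.0, 201.0], [317.0, 164.0], [363.0, 181.0], [349.0, 218.0]]
scene board_top 0.62 [404.5 158.8] 560 z6: [0.5939 0.5152 0.006 ] box [[392.0, 138.0], [414.0, 138.0], [414.0, 174.0], [392.0, 174.0]]
scene can 0.89 [402.2 260.4] 1131 z6: [0.7477 0.1515 0.006 ] box 
scene can 0.66 [321.8 244.2] 1308 z6: [0.5159 0.0869 0.006 ] box 
scene lid 0.78 [314.  263.6] 3214 z6: [0.5281 0.0175 0.006 ] box [[258.0, 264.0], [304.0, 199.0], [366.0, 242.0], [320.0, 308.0]]
scene 245 160 (400, 350, 3)
top board_top 0.65 [329.5 236. ] 2868 z6: [ 0.5511 -0.0114  0.006 ] box [[292.0, 271.0], [296.0, 206.0], [365.0, 210.0], [361.0, 275.0]]
top board_top 0.62 [242.7 266.5] 1840 z6: [0.4467 0.287  0.006 ] box [[219.0, 247.0], [262.0, 243.0], [266.0, 287.0], [223.0, 290.0]]
top can 0.96 [287.5 176.7] 626 z6: [0.7576 0.1339 0.006 ] box 
top can 0.9 [326.9 229.8] 652 z6: [ 0.5723 -0.0023  0.006 ] box 
top lid 0.66 [329.1 236. ] 2963 z6: [ 0.551  -0.0099  0.006 ] box [[292.0, 272.0], [296.0, 206.0], [366.0, 210.0], [362.0, 276.0]]
top 215 190 (400, 400, 3)
```

View pics/crop.png

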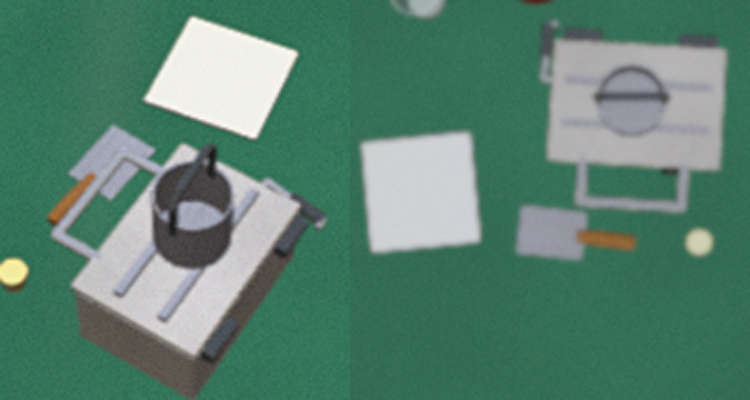

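The crop shows the steel can with its dark arch handle (scene about (321,233), top about (328,229)), standing on the two lid rails. The pull bar runs from top (307,272) to (349,273). The spatula and stopper lie flat in front of it.

Run:
```python
from h import *
ms,mt=camera_model("scene"),camera_model("top")
S=lambda x,y:(245+x/2.5,160+y/2.5); T=lambda x,y:(215+(x-350)/2.5,190+y/2.5)
for n,s,t in (("barL",(127,151),(580,204)),("barR",(56,234),(686,208)),("lid far L",(183,147),(553,40)),("lid nearR",(75,288),(720,170)),("lid farR",(300,205),(726,48)),("board",(222,77),(420.5,191))):
    print(n,*tri([(ms,S(*s)),(mt,T(*t))]))
for n,t in (("hA",(597,97)),("hB",(668,98))): print(n,atz(mt,T(*t),.244).round(4))
print("rim c",atz(mt,T(632,101),.199).round(4), "handle scene mid",atz(ms,S(192,183),.244).round(4),"hm",proj(ms,atz(mt,T(632,97),.244)))
# board fit by masks
for c,m in(("scene",ms),("top",mt)):
    capture(c)
    for r in regions_of(c,"board_top")[:3]:
        k=r["mask"].astype(np.uint8)
        if 1700<k.sum()<1900:
            P=np.array([atz(m,uv,.006)[:2] for uv in cv2.boxPoints(cv2.minAreaRect(cv2.findNonZero(k)))]);print(c,P.round(3).tolist(),P.mean(0))
```

```text
barL [0.43619408 0.06512859 0.09998579] [5.6, 5.6]
barR [ 0.42942094 -0.07156176  0.10889529] [3.6, 3.6]
lid far L [0.582752   0.05238366 0.24562863] [54.9, 54.9]
lid nearR [ 0.47860756 -0.1154686   0.10029628] [4.6, 4.6]
lid farR [ 0.65265272 -0.08177732  0.34931836] [53.8, 53.8]
board [ 0.44803108  0.28792201 -0.00336086] [1.4, 1.4]
hA [0.559  0.0364 0.244 ]
hB [ 0.5576 -0.0461  0.244 ]
rim c [ 0.5573 -0.0045  0.199 ] handle scene mid [ 0.5719 -0.02    0.244 ] hm [320.25942797 226.55251998]
scene [[0.385, 0.201], [0.346, 0.356], [0.517, 0.368], [0.547, 0.215]] [0.44850669 0.28495276]
top [[0.517, 0.368], [0.529, 0.22], [0.378, 0.206], [0.365, 0.354]] [0.44728416 0.28723978]
```

Emit:
send_rows(
  moves=[
    [[0, 0, 8, 0, 0, -4, 0.3], [0, 0, 8, 0, 0, -4, 0.3], [0, 0, 8, 0, 0, -3, 0.3], [0, 0, 8, 0, 0, 0, 0.3], [0, 0, 8, 0, 0, 0, 0.3]],
  ],
)

```text
time_s: 1.8
position: [0.2424, 0.5767, 0.3344]
tcp_rot: [[-0.452, 0.892, 0.002], [0.892, 0.452, 0.003], [0.002, 0.003, -1.0]]
force: [-0.1, -1.1, -0.3]
opening: 0.679
```

Emit:
send_rows(
  moves=[
    [[0, 0, 7, 0, 0, 0, 0.3], [0, 0, 7, 0, 0, 0, 0.3], [0, 0, 7, 0, 0, 0, 0.3], [0, 0, 7, 0, 0, 0, 0.3], [0, 0, 0, -2, 1, 0, 0.3]],
  ],
)

```text
time_s: 2.3
position: [0.2511, 0.5575, 0.3323]
tcp_rot: [[0.013, 1.0, -0.0], [1.0, -0.013, 0.002], [0.002, -0.0, -1.0]]
force: [-0.1, -0.0, 0.3]
opening: 0.654
```

Emit:
send_rows(
  moves=[
    [[0, 0, 0, -4, 2.1, 0, 0.3], [0, 0, 0, -4, 2.1, 0, 0.3], [0, 0, 0, -4, 2.1, 0, 0.3], [0, 0, 0, -4, 2.1, 0, 0.3], [0, 0, 0, -4, 2.1, 0, 0.3]],
  ],
)

```text
time_s: 2.8
position: [0.3545, 0.353, 0.3327]
tcp_rot: [[0.013, 1.0, 0.001], [1.0, -0.013, 0.0], [0.0, 0.001, -1.0]]
force: [0.7, -0.2, 0.2]
opening: 0.652
```

Emit:
send_rows(
  moves=[
    [[0, 0, 0, -4, 2.1, 0, 0.3], [0, 0, 0, -4, 2.1, 0, 0.3], [0, 0, 0, -4, 2.1, 0, 0.3], [0, 0, 0, -4, 2.1, 0, 0.3], [0, 0, 0, -4, 2.1, 0, 0.3]],
  ],
)

```text
time_s: 3.3
position: [0.4568, 0.1515, 0.3328]
tcp_rot: [[0.014, 1.0, 0.001], [1.0, -0.014, 0.0], [0.0, 0.001, -1.0]]
force: [1.6, 0.3, 1.6]
opening: 0.651
```

Run:
```python
from h import *
m=camera_model("wrist");im=capture("wrist");cv2.imwrite("pics/w1.png",im);np.save("w1.npy",m["pose"])
print(m["pose"].round(3).tolist(),m["k1"],m["camera_matrix"][0,0])
for t in("can_handle","lid_bar","can"):print(t,[(np.round(d["location"],3).tolist(),round(d["p"],2)) for d in spot_in("wrist",t)][:3])
```

```text
[[1.0, 0.014, 0.004, 0.457], [-0.014, 0.96, 0.28, 0.229], [0.001, -0.28, 0.96, 0.496], [0.0, 0.0, 0.0, 1.0]] -0.004943142177497053 357.27155923171273
can_handle [([0.535, 0.003, 0.162], 0.89), ([0.756, 0.125, 0.056], 0.56)]
lid_bar [([0.525, 0.058, 0.11], 0.93)]
can [([0.751, 0.126, 0.05], 0.81), ([0.534, 0.0, 0.159], 0.78), ([0.528, 0.06, 0.113], 0.18)]
```

Emit:
send_rows(
  moves=[
    [[0, 0, 0, -4, 2, 0, 0.3], [0, 0, 0, -4, 2, 0, 0.3], [0, 0, 0, -4, 2, 0, 0.3], [0, 0, 0, -3, 2, 0, 0.3], [0, 0, 0, 0, 1, 0, 0.3]],
  ],
)

```text
time_s: 4.0
position: [0.5456, 0.0001, 0.3325]
tcp_rot: [[0.016, 1.0, 0.001], [1.0, -0.016, -0.001], [-0.001, 0.001, -1.0]]
force: [-0.3, 1.1, 0.8]
opening: 0.65
```

Run:
```python
from h import *
m=camera_model("wrist");im=capture("wrist");cv2.imwrite("pics/w2.png",im);np.save("w2.npy",m["pose"])
print(readout.read_state()["position"])
for t in("can_handle","lid_bar","can"):print(t,[(np.round(d["location"],3).tolist(),round(d["p"],2)) for d in spot_in("wrist",t)][:3])
h=np.hstack([cv2.resize(cv2.imread("pics/w1.png"),(400,300)),cv2.resize(im,(400,300))]);cv2.imwrite("pics/w12.png",h)
```

```text
[0.54644286 0.00187909 0.33236505]
can_handle [([0.561, -0.006, 0.16], 0.74), ([0.764, 0.13, 0.044], 0.59), ([0.543, 0.028, 0.11], 0.43)]
lid_bar [([0.542, 0.034, 0.112], 0.86)]
can [([0.563, -0.014, 0.162], 0.97), ([0.759, 0.127, 0.038], 0.8)]
```

View pics/w12.png

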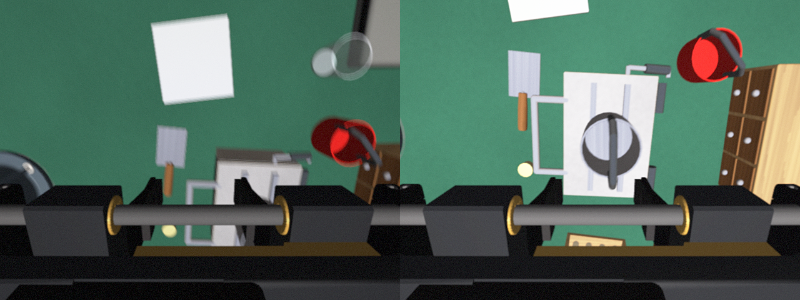

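The left view shows the board at about (192,58). The right view shows the steel can with its handle from about (609,115) to (613,187), running along world y, and the bar at about x=535. I'll zoom in on the handle.

Run:
```python
from h import *
im=cv2.imread("pics/w2.png");m=camera_model("wrist");m["pose"]=np.load("w2.npy")
c=cv2.resize(im[100:340,180:430],None,fx=2.4,fy=2.4,interpolation=cv2.INTER_CUBIC)
for i in range(0,250,50):cv2.putText(c,str(180+i),(int(i*2.4),10),0,.35,(0,0,255));
for i in range(0,240,40):cv2.putText(c,str(100+i),(0,int(i*2.4)+10),0,.35,(0,0,255))
cv2.imwrite("pics/w2c.png",c)
m1=dict(m);m1["pose"]=np.load("w1.npy");w1=cv2.imread("pics/w1.png")
k=cv2.inRange(w1,(200,200,200),(255,255,255));k[180:]=0
n,l,st,ce=cv2.connectedComponentsWithStats(k);i=1+st[1:,4].argmax();k=(l==i).astype(np.uint8)
P=np.array([atz(m1,uv,.006)[:2] for uv in cv2.boxPoints(cv2.minAreaRect(cv2.findNonZero(k)))]);print("board",P.round(3).tolist(),P.mean(0),st[i])
```

```text
board [[0.369, 0.349], [0.516, 0.363], [0.54, 0.217], [0.379, 0.2]] [0.4509593  0.28226036] [  244    27   129   137 14515]
```

View pics/w2c.png

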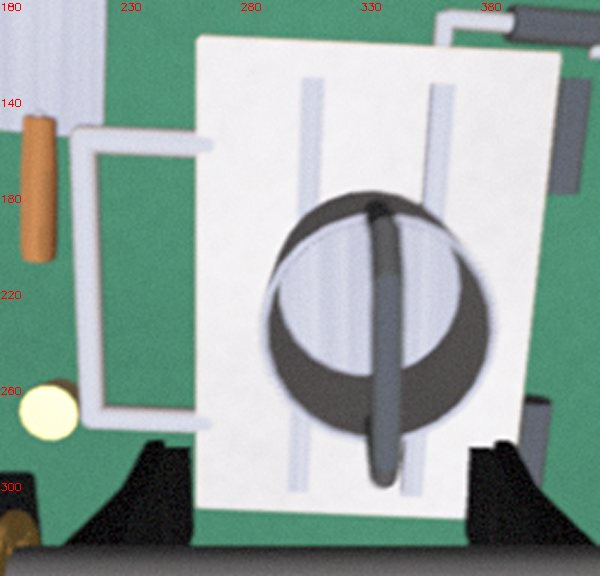

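Run:
```python
from h import *
m=camera_model("wrist");m["pose"]=np.load("w2.npy");mt=camera_model("top")
C=lambda x,y:(180+x/2.4,100+y/2.4)
A,B=atz(m,C(388,282),.244),atz(m,C(384,468),.244);print("handle",A,B,(A+B)/2,np.linalg.norm(A-B))
T=lambda x,y:(215+(x-350)/2.5,190+y/2.5)
print("tri mid",tri([(m,proj(m,(A+B)/2)),(mt,T(632,97))]))
A,B=atz(m,C(83,140),.106),atz(m,C(92,420),.106);print("bar",A,B,(A+B)/2,np.linalg.norm(A-B),"yaw",np.degrees(np.arctan2(-(A-B)[0],(A-B)[1])))
print("tri",[tri([(m,C(*a)),(mt,T(*b))]) for a,b in (((83,140),(580,204)),((92,420),(686,208)))])
for c in ((197,36),(560,52),(465,519),(197,508)): print("lid",atz(m,C(*c),.108).round(3))
```

```text
handle [0.56313628 0.02506887 0.244     ] [ 0.56204311 -0.03527149  0.244     ] [ 0.56258969 -0.00510131  0.244     ] 0.06035026931242116
tri mid (array([ 0.56057986, -0.00430713,  0.24618794]), [1.9, 1.9])
bar [0.43753404 0.06249035 0.106     ] [ 0.42911071 -0.06943973  0.106     ] [ 0.43332237 -0.00347469  0.106     ] 0.13219871354663695 yaw -3.6531987700318713
tri [(array([0.43125049, 0.06219086, 0.0840727 ]), [0.6, 0.6]), (array([ 0.42573398, -0.07418484,  0.09395024]), [0.3, 0.3])]
lid [0.491 0.105 0.108]
lid [0.646 0.096 0.108]
lid [ 0.611 -0.125  0.108]
lid [ 0.478 -0.116  0.108]
```

Emit:
send_rows(
  moves=[
    [[0, 0, 0, -0.7, 1.5, 0, 0.3], [0, 0, 0, 0, 0, 3, 0.3], [0, 0, 0, 0, 0, 3, 0.3], [0, 0, 0, 0, 0, 3, 0.3], [0, 0, 0, 0, 0, 1.5, 0.3]],
  ],
)

```text
time_s: 4.7
position: [0.5562, -0.0026, 0.2253]
tcp_rot: [[0.011, 1.0, -0.005], [1.0, -0.011, 0.001], [0.001, -0.005, -1.0]]
force: [-0.2, 0.1, -0.5]
opening: 0.651
```

Emit:
send_rows(
  moves=[
    [[0, 0, 0, 0, 0, 0, 0.3], [0, 0, 0, 0, 0, 0, 0], [0, 0, 0, 0, 0, 0, -0.5], [0, 0, 0, 0, 0, 0, -1], [0, 0, 0, 0, 0, 0, -1]],
  ],
)

```text
time_s: 5.2
position: [0.5596, -0.0052, 0.2286]
tcp_rot: [[0.014, 1.0, 0.002], [1.0, -0.014, -0.0], [-0.0, 0.002, -1.0]]
force: [1.1, 0.3, 0.9]
opening: 0.368
```

Emit:
send_rows(
  moves=[
    [[0, 0, 0, 0, 0, 0, -1], [0, 0, 0, 0, 0, 0, -1], [0, 0, 0, 0, 0, 0, -1], [0, 0, 0, 0, 0, 0, -1], [0, 0, 0, 0, 0, 0, -1]],
  ],
)

```text
time_s: 5.7
position: [0.5598, -0.0055, 0.2279]
tcp_rot: [[0.014, 1.0, 0.002], [1.0, -0.014, -0.0], [-0.0, 0.002, -1.0]]
force: [1.5, -0.5, 0.8]
opening: 0.104
```

Emit:
send_rows(
  moves=[
    [[0, 0, 0, 0, 0, -0.3, -1], [0, 0, 0, 0, 0, -0.7, -1], [0, 0, 0, 0, 0, -1, -1], [0, 0, 0, 0, 0, -1, -1], [0, 0, 0, 0, 0, -1, -1]],
  ],
)

```text
time_s: 6.2
position: [0.5591, -0.0053, 0.2686]
tcp_rot: [[0.014, 1.0, 0.0], [1.0, -0.014, -0.0], [-0.0, 0.0, -1.0]]
force: [-0.4, 0.3, -4.8]
opening: 0.103
```

Emit:
send_rows(
  moves=[
    [[0, 0, 0, 0, 0, -0.5, -1], [0, 0, 0, 0, 0, 0, -1], [0, 0, 0, 0, 0, 0, -1], [0, 0, 0, 0, 0, 0, -1], [0, 0, 0, 0, 0, 0, -1]],
  ],
)

```text
time_s: 6.7
position: [0.5587, -0.0052, 0.272]
tcp_rot: [[0.014, 1.0, -0.001], [1.0, -0.014, 0.0], [0.0, -0.001, -1.0]]
force: [0.3, -0.3, -4.0]
opening: 0.098
```

Run:
```python
from h import *
s=capture("scene");cv2.imwrite("pics/s2.png",cv2.resize(s[160:320,220:420],None,fx=3,fy=3))
print(readout.read_state())
```

```text
{'time_s': 6.75, 'joint_positions': array([-1.19904733e+01,  2.19341660e+01,  8.82286179e+01,  3.16044295e-04,
        6.99015862e+01, -1.11958165e+01]), 'qvel': array([-0.02545122, -0.12029696, -0.23450032, -0.05119378,  0.01674209,
       -0.03599255]), 'tau': array([ 7.87287194e-03, -3.99057555e+01, -1.94777298e+01,  7.10986066e-02,
        5.60193916e-02, -2.17125125e-04]), 'position': array([ 0.55877705, -0.00519721,  0.27205291]), 'tcp_rot': array([[ 1.38709534e-02,  9.99903191e-01, -1.09788234e-03],
       [ 9.99903769e-01, -1.38706996e-02,  2.38466957e-04],
       [ 2.23215475e-04, -1.10108446e-03, -9.99999369e-01]]), 'force': array([ 0.0437858 , -0.12369456, -3.87473989]), 'moment': array([-0.06906831,  0.06439314, -0.03085889]), 'opening': 0.10431429923052626}
```

View pics/s2.png

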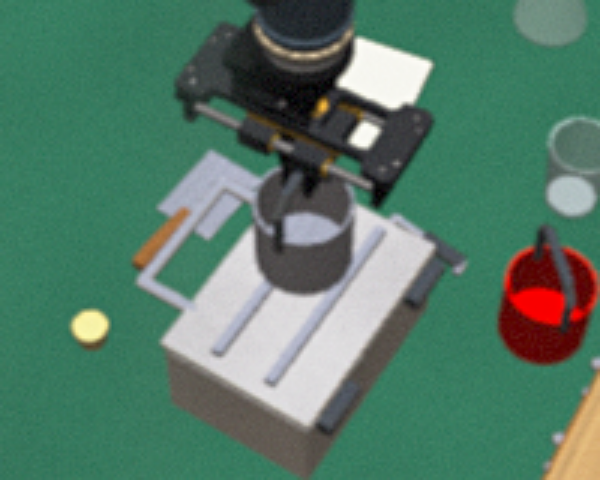

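Emit:
send_rows(
  moves=[
    [[0, 0, 0, 0.7, -0.28, 0, -1], [0, 0, 0, 1.5, -0.6, 0, -1], [0, 0, 0, 2.2, -0.87, 0, -1], [0, 0, 0, 2.6, -1.03, 0, -1], [0, 0, 0, 2.6, -1.03, 0, -1]],
  ],
)

```text
time_s: 7.25
position: [0.521, 0.0933, 0.2725]
tcp_rot: [[0.014, 1.0, -0.001], [1.0, -0.014, 0.001], [0.001, -0.001, -1.0]]
force: [0.5, 0.3, -3.8]
opening: 0.101
```

Emit:
send_rows(
  moves=[
    [[0, 0, 0, 2.6, -1.03, 0, -1], [0, 0, 0, 2.6, -1.03, 0, -1], [0, 0, 0, 2.6, -1.03, 0, -1], [0, 0, 0, 2.6, -1.03, 0, -1], [0, 0, 0, 2.6, -1.03, 0, -1]],
  ],
)

```text
time_s: 7.75
position: [0.4708, 0.224, 0.2726]
tcp_rot: [[0.013, 1.0, -0.001], [1.0, -0.013, 0.001], [0.001, -0.001, -1.0]]
force: [0.3, -0.3, -4.9]
opening: 0.106
```

Emit:
send_rows(
  moves=[
    [[0, 0, 0, 2.6, -1.03, 0, -1], [0, 0, 0, 1.9, -0.75, 0, -1], [0, 0, 0, 1.1, -0.45, 0, -1], [0, 0, 0, 0.6, -0.25, 0, -1], [0, 0, 0, 0.15, -0.1, 0, -1]],
  ],
)

```text
time_s: 8.25
position: [0.4472, 0.2863, 0.2725]
tcp_rot: [[0.013, 1.0, -0.0], [1.0, -0.013, -0.0], [-0.0, -0.0, -1.0]]
force: [0.4, -0.2, -4.5]
opening: 0.101
```

Emit:
send_rows(
  moves=[
    [[0, 0, 0, 0, 0, 0.5, -1], [0, 0, 0, 0, 0, 1, -1], [0, 0, 0, 0, 0, 1.5, -1], [0, 0, 0, 0, 0, 2, -1], [0, 0, 0, 0, 0, 2, -1]],
  ],
)

```text
time_s: 8.75
position: [0.448, 0.2849, 0.2013]
tcp_rot: [[0.015, 1.0, -0.0], [1.0, -0.015, -0.0], [-0.0, -0.0, -1.0]]
force: [0.5, -0.7, -3.8]
opening: 0.101
```

Emit:
send_rows(
  moves=[
    [[0, 0, 0, 0, 0, 2, -1], [0, 0, 0, 0, 0, 2, -1], [0, 0, 0, 0, 0, 1.6, -1], [0, 0, 0, 0, 0, 1, -1], [0, 0, 0, 0, 0, 0.6, -1]],
  ],
)

```text
time_s: 9.25
position: [0.4475, 0.2851, 0.1292]
tcp_rot: [[0.015, 1.0, -0.002], [1.0, -0.015, -0.001], [-0.001, -0.002, -1.0]]
force: [0.5, -0.0, -3.8]
opening: 0.104
```

Emit:
send_rows(
  moves=[
    [[0, 0, 0, 0, 0, 0.4, -1], [0, 0, 0, 0, 0, 0.2, -1], [0, 0, 0, 0, 0, 0.2, -1], [0, 0, 0, 0, 0, 0, -1], [0, 0, 0, 0, 0, 0, -1]],
  ],
)

```text
time_s: 9.75
position: [0.4479, 0.286, 0.123]
tcp_rot: [[0.014, 1.0, 0.001], [1.0, -0.014, 0.0], [0.0, 0.001, -1.0]]
force: [0.4, -0.3, -3.4]
opening: 0.105
```

Emit:
send_rows(
  moves=[
    [[0, 0, 0, 0, 0, 0.2, -1], [0, 0, 0, 0, 0, 0.2, -1], [0, 0, 0, 0, 0, 0.1, -1], [0, 0, 0, 0, 0, 0, -1], [0, 0, 0, 0, 0, 0, -1]],
  ],
)

```text
time_s: 10.25
position: [0.4477, 0.2858, 0.1175]
tcp_rot: [[0.014, 1.0, -0.0], [1.0, -0.014, -0.0], [-0.0, -0.0, -1.0]]
force: [0.1, 0.0, -3.5]
opening: 0.1
```

Emit:
send_rows(
  moves=[
    [[0, 0, 0, 0, 0, 0.1, -1], [0, 0, 0, 0, 0, 0.1, -1], [0, 0, 0, 0, 0, 0, -1], [0, 0, 0, 0, 0, 0, -1], [0, 0, 0, 0, 0, 0, -1]],
  ],
)

```text
time_s: 10.75
position: [0.4477, 0.2858, 0.1155]
tcp_rot: [[0.014, 1.0, 0.0], [1.0, -0.014, -0.0], [-0.0, 0.0, -1.0]]
force: [0.2, -0.1, -3.9]
opening: 0.102
```

Emit:
send_rows(
  moves=[
    [[0, 0, 0, 0, 0, 0.1, -1], [0, 0, 0, 0, 0, 0.1, -1], [0, 0, 0, 0, 0, 0, -1], [0, 0, 0, 0, 0, 0, -1], [0, 0, 0, 0, 0, 0, -1]],
  ],
)

```text
time_s: 11.25
position: [0.4492, 0.2861, 0.1145]
tcp_rot: [[0.014, 1.0, 0.003], [1.0, -0.014, 0.001], [0.001, 0.003, -1.0]]
force: [1.8, -1.8, 6.0]
opening: 0.104
```

Emit:
send_rows(
  moves=[
    [[0, 0, 0, 0, 0, -0.1, -1], [0, 0, 0, 0, 0, 0, -0.7], [0, 0, 0, 0, 0, 0, -0.5], [0, 0, 0, 0, 0, 0, -0.2], [0, 0, 0, 0, 0, 0, 0.2]],
  ],
)

```text
time_s: 11.75
position: [0.4465, 0.2857, 0.114]
tcp_rot: [[0.014, 1.0, -0.002], [1.0, -0.014, -0.001], [-0.001, -0.002, -1.0]]
force: [-0.4, 0.1, 0.8]
opening: 0.337
```

Emit:
send_rows(
  moves=[
    [[0, 0, 0, 0, 0, 0, 0.2], [0, 0, 0, 0, 0, 0, 0.2], [0, 0, 0, 0, 0, 0, 0.2], [0, 0, 0, 0, 0, 0, 0.2], [0, 0, 0, 0, 0, 0, 0.2]],
  ],
)

```text
time_s: 12.25
position: [0.4476, 0.2858, 0.1145]
tcp_rot: [[0.014, 1.0, -0.0], [1.0, -0.014, -0.0], [-0.0, -0.0, -1.0]]
force: [-0.4, 0.4, 0.7]
opening: 0.6
```

Emit:
send_rows(
  moves=[
    [[0, 0, 0, 0, 0, -1, 0.2], [0, 0, 0, 0, 0, -2, 0.2], [0, 0, 0, 0, 0, -3, 0.2], [0, 0, 0, 0, 0, -3, 0.2], [0, 0, 0, 0, 0, -3, 0.2]],
  ],
)

```text
time_s: 12.75
position: [0.4475, 0.2858, 0.2364]
tcp_rot: [[0.014, 1.0, 0.0], [1.0, -0.014, 0.0], [0.0, 0.0, -1.0]]
force: [0.8, 0.5, 0.5]
opening: 0.599
```

Emit:
send_rows(
  moves=[
    [[0, 0, 0, 0, 0, -2, 0.2], [0, 0, 0, 0, 0, -1, 0.2], [0, 0, 0, 0, 0, 0, 0.2], [0, 0, 0, 0, 0, 0, 0.2], [0, 0, 0, 0, 0, 0, 0.2]],
  ],
)

```text
time_s: 13.25
position: [0.4468, 0.2855, 0.2632]
tcp_rot: [[0.014, 1.0, -0.003], [1.0, -0.014, -0.001], [-0.001, -0.003, -1.0]]
force: [-0.5, 0.5, 0.4]
opening: 0.602
```

Run:
```python
from h import *
s=capture("scene");w=capture("wrist")
c=cv2.resize(s[140:320,230:410],(400,400),interpolation=cv2.INTER_CUBIC);cv2.imwrite("pics/s3.png",np.hstack([c,cv2.resize(w,(400,300))[np.r_[0:300,[299]*100]]]))
for c in("scene","wrist"):
  for t in("can","board_top"):print(c,t,[(np.round(d["location"],3).tolist(),round(d["p"],2)) for d in spot_in(c,t)][:3])
```

```text
scene can [([0.454, 0.282, 0.054], 0.94), ([0.75, 0.121, 0.047], 0.56)]
scene board_top [([0.475, 0.253, 0.006], 0.76)]
wrist can [([0.738, 0.17, 0.037], 0.89), ([0.453, 0.28, 0.044], 0.64)]
wrist board_top []
```

View pics/s3.png

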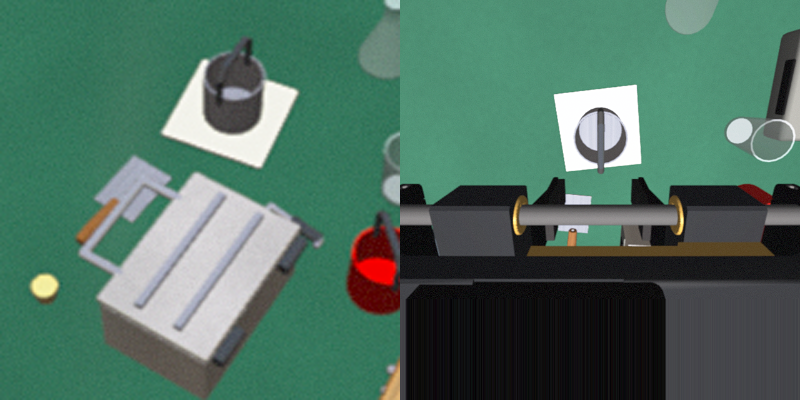

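The can stands upright in the middle of the board, released, and the lid is still closed. Next is the bar.

Emit:
send_rows(
  moves=[
    [[0, 0, 2.8, 0, 0, 0, 0.1], [0, 0, 0, -3.5, -0.2, 0, 0.1], [0, 0, 0, -4.5, -0.2, 0, 0.1], [0, 0, 0, -4.5, -0.2, 0, 0.1], [0, 0, 0, -4, 0, 0, 0.1]],
  ],
)

```text
time_s: 14.05
position: [0.4307, 0.12, 0.2644]
tcp_rot: [[0.062, 0.998, -0.0], [0.998, -0.062, -0.0], [-0.0, -0.0, -1.0]]
force: [0.8, 0.2, 0.8]
opening: 0.551
```

Emit:
send_rows(
  moves=[
    [[0, 0, 0, 0, 0, 0, 0.1], [0, 0, 0, 0, 0, 0, 0.1], [0, 0, 0, 0, 0, 0, 0.1], [0, 0, 0, 0, 0, 0, 0.1], [0, 0, 0, 0, 0, 0, 0.1]],
  ],
)

```text
time_s: 14.55
position: [0.4313, 0.1225, 0.2645]
tcp_rot: [[0.061, 0.998, -0.0], [0.998, -0.061, 0.0], [0.0, -0.0, -1.0]]
force: [0.4, 0.0, -0.2]
opening: 0.549
```

Run:
```python
from h import *
m=camera_model("wrist");im=capture("wrist");np.save("w3.npy",m["pose"]);print(readout.read_state()["position"],m["pose"][:3,3])
P=np.array([.4333,-.0035,.106]);u=np.array([.064,.998,0])
q=[proj(m,P+k*u) for k in(-.065,0,.065)];print(np.round(q,1))
x0,y0=[int(max(0,v)) for v in np.min(q,0)-[110,70]]
c=cv2.resize(im[y0:y0+220,x0:x0+260],None,fx=2.6,fy=2.6,interpolation=cv2.INTER_CUBIC)
for a in q: cv2.drawMarker(c,tuple(int(v) for v in (a-[x0,y0])*2.6),(0,0,255),0,10,1)
print(x0,y0);cv2.imwrite("pics/w3.png",c)
```

```text
[0.43132184 0.12245775 0.26446558] [0.43535565 0.19959706 0.42789908]
[[326.4 401.6]
 [327.1 348.5]
 [327.8 289.8]]
216 219
```

View pics/w3.png

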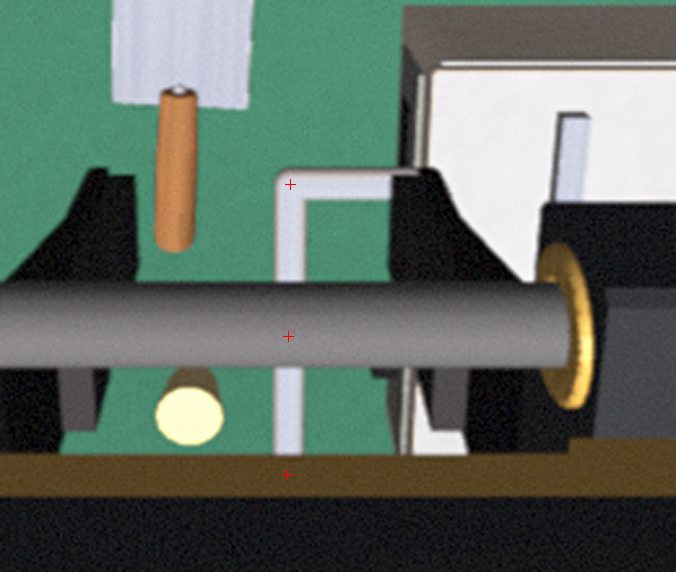

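Emit:
send_rows(
  moves=[
    [[0, 0, 0, -3, 0.2, 0, 0.1], [0, 0, 0, -4, 0.3, 0, 0.1], [0, 0, 0, -3.6, 0.3, 0, 0.1], [0, 0, 0, -2, 0.2, 0, 0.1], [0, 0, 0, 0, 0, 0, 0.1]],
  ],
)

```text
time_s: 15.1
position: [0.4341, -0.0065, 0.2646]
tcp_rot: [[0.065, 0.998, 0.001], [0.998, -0.065, -0.001], [-0.001, 0.001, -1.0]]
force: [1.0, 0.7, -0.2]
opening: 0.551
```

Emit:
send_rows(
  moves=[
    [[0, 0, 0, 0, 0, 3, 0.1], [0, 0, 0, 0, 0, 4, 0.1], [0, 0, 0, 0, 0, 3, 0.1], [0, 0, 0, 0, 0, 0, 0.1], [0, 0, 0, 0, 0, 0, 0.1]],
  ],
)

```text
time_s: 15.6
position: [0.4335, -0.004, 0.1647]
tcp_rot: [[0.061, 0.998, -0.001], [0.998, -0.061, 0.001], [0.0, -0.001, -1.0]]
force: [0.7, -0.0, 0.5]
opening: 0.552
```

Emit:
send_rows(
  moves=[
    [[0, 0, 0, 0, 0, 2, 0.1], [0, 0, 0, 0, 0, 2, 0.1], [0, 0, 0, 0, 0, 2, 0.1], [0, 0, 0, 0, 0, 1.7, 0.1], [0, 0, 0, 0, 0, 0, 0.1]],
  ],
)

```text
time_s: 16.1
position: [0.434, -0.0046, 0.0877]
tcp_rot: [[0.062, 0.998, 0.0], [0.998, -0.062, 0.0], [0.0, 0.0, -1.0]]
force: [-0.2, 0.2, 0.0]
opening: 0.547
```

Emit:
send_rows(
  moves=[
    [[0, 0, 0, 0, 0, 0, 0.1], [0, 0, 0, 0, 0, 0, -0.3], [0, 0, 0, 0, 0, 0, -1], [0, 0, 0, 0, 0, 0, -1], [0, 0, 0, 0, 0, 0, -1]],
  ],
)

```text
time_s: 16.6
position: [0.4337, -0.0049, 0.088]
tcp_rot: [[0.063, 0.998, 0.001], [0.998, -0.063, -0.0], [-0.0, 0.001, -1.0]]
force: [-0.5, -0.6, -0.3]
opening: 0.272
```

Emit:
send_rows(
  moves=[
    [[0, 0, 0, 0, 0, 0, -1], [0, 0, 0, 0, 0, 0, -1], [0, 0, 0, 0, 0, 0, -1], [0, 0, 0, 0, 0, 0, -1], [0, 0, 0, 0, 0, 0, -1]],
  ],
)

```text
time_s: 17.1
position: [0.4339, -0.0049, 0.0876]
tcp_rot: [[0.063, 0.998, 0.001], [0.998, -0.063, -0.0], [-0.0, 0.001, -1.0]]
force: [0.9, 0.7, 2.0]
opening: 0.127
```

Run:
```python
import numpy as np
R=np.hypot(.205,.006);p0=np.arctan2(.006,.205)
th=np.r_[0,.02,.05,.08,.11,.14,np.linspace(.18,1.02,22),1.05,1.08,1.10]
f=lambda t:np.c_[-R*np.cos(t+p0),R*np.sin(t+p0)]*100
d=f(th)-f(np.zeros(1))
r=np.round(np.diff(np.round(d,2),axis=0),2)
for i in range(0,len(r),5):print([[0,0,0,0,float(a),float(-b),-1] for a,b in r[i:i+5]],"end th",round(th[min(i+5,len(th)-1)],3),"cum",d[min(i+5,len(th)-1)].round(2))
```

```text
[[0, 0, 0, 0, 0.02, -0.41, -1], [0, 0, 0, 0, 0.04, -0.61, -1], [0, 0, 0, 0, 0.05, -0.62, -1], [0, 0, 0, 0, 0.08, -0.61, -1], [0, 0, 0, 0, 0.09, -0.6, -1]] end th 0.14 cum [0.28 2.85]
[[0, 0, 0, 0, 0.16, -0.81, -1], [0, 0, 0, 0, 0.19, -0.8, -1], [0, 0, 0, 0, 0.21, -0.79, -1], [0, 0, 0, 0, 0.25, -0.78, -1], [0, 0, 0, 0, 0.28, -0.77, -1]] end th 0.34 cum [1.37 6.8 ]
[[0, 0, 0, 0, 0.31, -0.76, -1], [0, 0, 0, 0, 0.35, -0.75, -1], [0, 0, 0, 0, 0.37, -0.73, -1], [0, 0, 0, 0, 0.4, -0.71, -1], [0, 0, 0, 0, 0.43, -0.7, -1]] end th 0.54 cum [ 3.23 10.45]
[[0, 0, 0, 0, 0.45, -0.69, -1], [0, 0, 0, 0, 0.48, -0.66, -1], [0, 0, 0, 0, 0.51, -0.64, -1], [0, 0, 0, 0, 0.54, -0.63, -1], [0, 0, 0, 0, 0.56, -0.6, -1]] end th 0.74 cum [ 5.77 13.67]
[[0, 0, 0, 0, 0.58, -0.57, -1], [0, 0, 0, 0, 0.6, -0.56, -1], [0, 0, 0, 0, 0.63, -0.53, -1], [0, 0, 0, 0, 0.65, -0.5, -1], [0, 0, 0, 0, 0.66, -0.48, -1]] end th 0.94 cum [ 8.89 16.31]
[[0, 0, 0, 0, 0.69, -0.45, -1], [0, 0, 0, 0, 0.7, -0.42, -1], [0, 0, 0, 0, 0.54, -0.3, -1], [0, 0, 0, 0, 0.55, -0.28, -1], [0, 0, 0, 0, 0.37, -0.18, -1]] end th 1.1 cum [11.74 17.94]
```

Emit:
send_rows(
  moves=[
    [[0, 0, 0, 0, 0.02, -0.41, -1], [0, 0, 0, 0, 0.04, -0.61, -1], [0, 0, 0, 0, 0.05, -0.62, -1], [0, 0, 0, 0, 0.08, -0.61, -1], [0, 0, 0, 0, 0.09, -0.6, -1]],
  ],
)

```text
time_s: 17.6
position: [0.4367, -0.0051, 0.1166]
tcp_rot: [[0.063, 0.998, 0.001], [0.998, -0.063, -0.0], [-0.0, 0.001, -1.0]]
force: [4.7, 0.0, -5.5]
opening: 0.125
```

Emit:
send_rows(
  moves=[
    [[0, 0, 0, 0, 0.16, -0.81, -1], [0, 0, 0, 0, 0.19, -0.8, -1], [0, 0, 0, 0, 0.21, -0.79, -1], [0, 0, 0, 0, 0.25, -0.78, -1], [0, 0, 0, 0, 0.28, -0.77, -1]],
  ],
)

```text
time_s: 18.1
position: [0.4471, -0.0057, 0.1562]
tcp_rot: [[0.063, 0.998, -0.0], [0.998, -0.063, -0.0], [-0.0, -0.0, -1.0]]
force: [4.1, -0.3, -5.8]
opening: 0.124
```

Emit:
send_rows(
  moves=[
    [[0, 0, 0, 0, 0.31, -0.76, -1], [0, 0, 0, 0, 0.35, -0.75, -1], [0, 0, 0, 0, 0.37, -0.73, -1], [0, 0, 0, 0, 0.4, -0.71, -1], [0, 0, 0, 0, 0.43, -0.7, -1]],
  ],
)

```text
time_s: 18.6
position: [0.4643, -0.0068, 0.1923]
tcp_rot: [[0.062, 0.998, -0.004], [0.998, -0.062, 0.0], [-0.0, -0.004, -1.0]]
force: [-1.2, -2.1, -4.4]
opening: 0.125
```

Emit:
send_rows(
  moves=[
    [[0, 0, 0, 0, 0.45, -0.69, -1], [0, 0, 0, 0, 0.48, -0.66, -1], [0, 0, 0, 0, 0.51, -0.64, -1], [0, 0, 0, 0, 0.54, -0.63, -1], [0, 0, 0, 0, 0.56, -0.6, -1]],
  ],
)

```text
time_s: 19.1
position: [0.488, -0.0082, 0.2246]
tcp_rot: [[0.062, 0.998, -0.008], [0.998, -0.062, 0.0], [-0.0, -0.008, -1.0]]
force: [-7.6, -1.6, 3.5]
opening: 0.13
```

```bash
cat > ck.py <<'E'
from h import *
import sys
s=readout.read_state();p=s["position"];g=p-.019*s["tcp_rot"][:,2]*1
x=np.array([.998,-.062,0]);b0=np.array([.4339,-.0045,.106]);h=b0+.205*x-[0,0,.006]
v=g-h;print("th est",np.arctan2(v[2],-v@x)-np.arctan2(.006,.205),"R",np.hypot(v[2],v@x),"force",s["force"].round(1),"mom",s["moment"].round(2),s["opening"])
if len(sys.argv)>1:
    s=capture("scene");cv2.imwrite(sys.argv[1],cv2.resize(s[140:320,200:400],(600,540),interpolation=cv2.INTER_CUBIC))
E
python3 ck.py pics/s4.png
```

```text
th est 0.7322902547175268 R 0.2080625271210797 force [-7.6 -1.6  3.5] mom [-0.42  1.55  0.  ] 0.12954927226574647
```

View pics/s4.png

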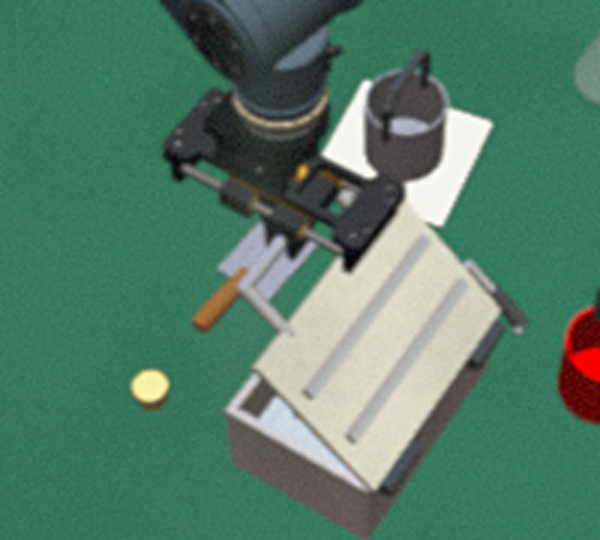

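The lid is at about 0.72 rad and the can stands on the board. The lateral force of about 8 N, with the measured x lagging 3.5 mm, suggests the bar crept about 4 mm along the pads as it turned between them. I'll relieve the load, then tilt the tool along with the lid so the bar no longer turns in the grip.

Emit:
send_rows(
  moves=[
    [[0, 0, 0, 0, -0.15, 0, -1], [0, 0, 0, 0, -0.15, 0, -1], [0, 0, 0, 0, 0, 0, -1], [0, 0, 0, 0, 0, 0, -1], [0, 0, 0, 0, 0, 0, -1]],
  ],
)

```text
time_s: 19.65
position: [0.4877, -0.0082, 0.2243]
tcp_rot: [[0.063, 0.998, -0.001], [0.998, -0.063, 0.0], [0.0, -0.001, -1.0]]
force: [-3.7, -0.7, 0.8]
opening: 0.128
```

```bash
python3 ck.py
python3 - <<'E'
import numpy as np
R=.2051;p0=.0293;b=.0143
th=np.r_[.715,np.linspace(.74,1.07,11),1.09,1.10,1.11]
a=th-.715
T=np.c_[-R*np.cos(th+p0)-b*np.sin(a),R*np.sin(th+p0)-b*np.cos(a)]*100
for i in range(len(th)-1):
    d=T[i+1]-T[i];m=(a[i]+a[i+1])/2*0+a[i]
    y=np.array([np.cos(m),-np.sin(m)]);z=np.array([-np.sin(m),-np.cos(m)])
    print([round(float(np.degrees(th[i+1]-th[i])),2),0,0,0,round(float(d@y),2),round(float(d@z),2),-1],round(th[i+1],3))
print(T-T[0])
E
```

```text
th est 0.7298888342798007 R 0.2081733248646374 force [-3.7 -0.7  0.8] mom [-0.24  0.82  0.03] 0.12794194901349948
[1.43, 0, 0, 0, 0.32, -0.37, -1] 0.74
[1.89, 0, 0, 0, 0.42, -0.49, -1] 0.773
[1.89, 0, 0, 0, 0.42, -0.49, -1] 0.806
[1.89, 0, 0, 0, 0.42, -0.49, -1] 0.839
[1.89, 0, 0, 0, 0.42, -0.49, -1] 0.872
[1.89, 0, 0, 0, 0.42, -0.49, -1] 0.905
[1.89, 0, 0, 0, 0.42, -0.49, -1] 0.938
[1.89, 0, 0, 0, 0.42, -0.49, -1] 0.971
[1.89, 0, 0, 0, 0.42, -0.49, -1] 1.004
[1.89, 0, 0, 0, 0.42, -0.49, -1] 1.037
[1.89, 0, 0, 0, 0.42, -0.49, -1] 1.07
[1.15, 0, 0, 0, 0.25, -0.3, -1] 1.09
[0.57, 0, 0, 0, 0.13, -0.15, -1] 1.1
[0.57, 0, 0, 0, 0.13, -0.15, -1] 1.11
[[0.         0.        ]
 [0.31629791 0.37322529]
 [0.74791231 0.85356004]
 [1.1951399  1.31939259]
 [1.65749367 1.77021568]
 [2.13447018 2.20553842]
 [2.62555004 2.62488677]
 [3.13019851 3.02780412]
 [3.64786609 3.41385172]
 [4.17798908 3.78260921]
 [4.71999024 4.13367504]
 [5.27327937 4.46666695]
 [5.61384558 4.65952978]
 [5.7855581  4.75339738]
 [5.95820069 4.84554318]]
```

Emit:
send_rows(
  moves=[
    [[1.43, 0, 0, 0, 0.32, -0.37, -1], [1.89, 0, 0, 0, 0.42, -0.49, -1], [1.89, 0, 0, 0, 0.42, -0.49, -1], [1.89, 0, 0, 0, 0.42, -0.49, -1], [1.89, 0, 0, 0, 0.42, -0.49, -1]],
  ],
)

```text
time_s: 20.15
position: [0.5093, -0.0095, 0.2467]
tcp_rot: [[0.063, 0.985, -0.158], [0.998, -0.062, 0.01], [0.0, -0.158, -0.987]]
force: [-3.1, -0.9, 0.8]
opening: 0.125
```

```bash
python3 ck.py
```

```text
th est 0.8892031822944432 R 0.20819183567884922 force [-3.1 -0.9  0.8] mom [-0.31  0.73 -0.04] 0.12539192634842672
```

Emit:
send_rows(
  moves=[
    [[1.89, 0, 0, 0, 0.42, -0.49, -1], [1.89, 0, 0, 0, 0.42, -0.49, -1], [1.89, 0, 0, 0, 0.42, -0.49, -1], [1.89, 0, 0, 0, 0.42, -0.49, -1], [1.89, 0, 0, 0, 0.42, -0.49, -1]],
  ],
)

```text
time_s: 20.65
position: [0.5357, -0.0111, 0.2663]
tcp_rot: [[0.063, 0.947, -0.316], [0.998, -0.059, 0.02], [0.0, -0.317, -0.948]]
force: [-2.5, -0.5, 2.5]
opening: 0.126
```

Emit:
send_rows(
  moves=[
    [[1.89, 0, 0, 0, 0.42, -0.49, -1], [1.15, 0, 0, 0, 0.25, -0.3, -1], [0.57, 0, 0, 0, 0.13, -0.15, -1], [0.57, 0, 0, 0, 0.13, -0.15, -1], [0, 0, 0, 0, 0, 0, -1]],
  ],
)

```text
time_s: 21.15
position: [0.5481, -0.0118, 0.2733]
tcp_rot: [[0.063, 0.921, -0.383], [0.998, -0.058, 0.024], [0.0, -0.384, -0.923]]
force: [-2.9, -1.4, 4.6]
opening: 0.13
```

```bash
python3 ck.py pics/s5.png
python3 - <<'E'
from h import *
ms=camera_model("scene")
x=np.array([.998,-.062,0]);y=np.array([.062,.998,0]);b0=np.array([.4339,-.0045,.106]);h=b0+.205*x-[0,0,.006]
im=cv2.imread("pics/s5.png")
for th,c in((1.0,(255,0,0)),(1.1,(0,0,255)),(1.2,(255,0,255))):
    a=th+.0293;P=h+.2051*(-np.cos(a)*x+np.sin(a)*np.array([0,0,1]))
    q=[(proj(ms,P+k*y)-[200,140])*3 for k in(-.065,.065)]
    cv2.line(im,*[tuple(int(v) for v in w) for w in q],c,1)
q=[(proj(ms,h+k*y)-[200,140])*3 for k in(-.11,.11)];cv2.line(im,*[tuple(int(v) for v in w) for w in q],(0,255,0),1)
cv2.imwrite("pics/s5b.png",im)
E
```

```text
th est 1.130445651546584 R 0.2082302998282958 force [-2.9 -1.4  4.6] mom [-0.08  0.79  0.07] 0.13003397353853038
```

View pics/s5b.png

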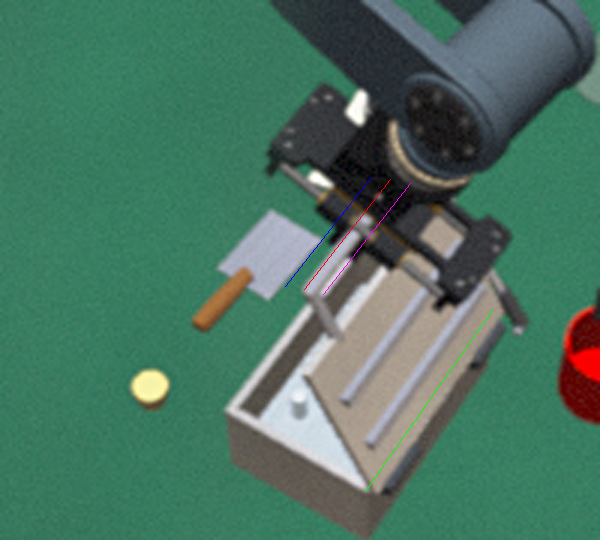

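The bar lies between the 1.1 and 1.2 lines, at about (312,292)–(353,238), so the lid is at about 1.13 rad, past 1.04 and well below 1.35. Now I ease it back by 0.235 rad.

Emit:
send_rows(
  moves=[
    [[-1, 0, 0, 0, -0.21, 0.27, -1], [-1.7, 0, 0, 0, -0.36, 0.45, -1], [-1.7, 0, 0, 0, -0.36, 0.45, -1], [-1.7, 0, 0, 0, -0.36, 0.45, -1], [-1.7, 0, 0, 0, -0.36, 0.45, -1]],
  ],
)

```text
time_s: 21.7
position: [0.5248, -0.0105, 0.259]
tcp_rot: [[0.063, 0.965, -0.254], [0.998, -0.061, 0.016], [0.0, -0.255, -0.967]]
force: [-3.3, -0.9, 3.5]
opening: 0.122
```

Emit:
send_rows(
  moves=[
    [[-1.7, 0, 0, 0, -0.36, 0.45, -1], [-1.7, 0, 0, 0, -0.36, 0.45, -1], [-1.5, 0, 0, 0, -0.32, 0.4, -1], [-1, 0, 0, 0, -0.21, 0.27, -1], [-0.5, 0, 0, 0, -0.11, 0.13, -1]],
  ],
)

```text
time_s: 22.2
position: [0.5073, -0.0094, 0.2448]
tcp_rot: [[0.063, 0.987, -0.147], [0.998, -0.062, 0.009], [0.0, -0.148, -0.989]]
force: [-5.4, -0.7, 4.1]
opening: 0.127
```

Emit:
send_rows(
  moves=[
    [[0, 0, 0, 0, 0, 0, -1], [0, 0, 0, 0, 0, 0, -1], [0, 0, 0, 0, 0, 0, -1], [0, 0, 0, 0, 0, 0, -1], [0, 0, 0, 0, 0, 0, -1]],
  ],
)

```text
time_s: 22.7
position: [0.5075, -0.0094, 0.2451]
tcp_rot: [[0.063, 0.987, -0.149], [0.998, -0.062, 0.01], [0.0, -0.149, -0.989]]
force: [-6.3, -0.9, 5.5]
opening: 0.127
```

```bash
python3 ck.py pics/s6.png
python3 - <<'E'
from h import *
ms=camera_model("scene")
x=np.array([.998,-.062,0]);y=np.array([.062,.998,0]);b0=np.array([.4339,-.0045,.106]);h=b0+.205*x-[0,0,.006]
im=cv2.imread("pics/s6.png")
for th,c in((.8,(255,0,0)),(.89,(0,0,255)),(.97,(255,0,255))):
    a=th+.0293;P=h+.2051*(-np.cos(a)*x+np.sin(a)*np.array([0,0,1]))
    q=[(proj(ms,P+k*y)-[200,140])*3 for k in(-.085,-.065)]
    cv2.line(im,*[tuple(int(v) for v in w) for w in q],c,1)
cv2.imwrite("pics/s6b.png",im)
for t in("can",):print(t,[(np.round(d["location"],3).tolist(),round(d["p"],2)) for d in spot_in("scene",t)][:3])
E
```

```text
th est 0.8769222024909484 R 0.2081386836451108 force [-6.3 -0.9  5.5] mom [-0.18  1.28 -0.04] 0.12712718387988453
can [([0.46, 0.274, 0.054], 0.97), ([0.753, 0.121, 0.047], 0.93)]
```

View pics/s6b.png

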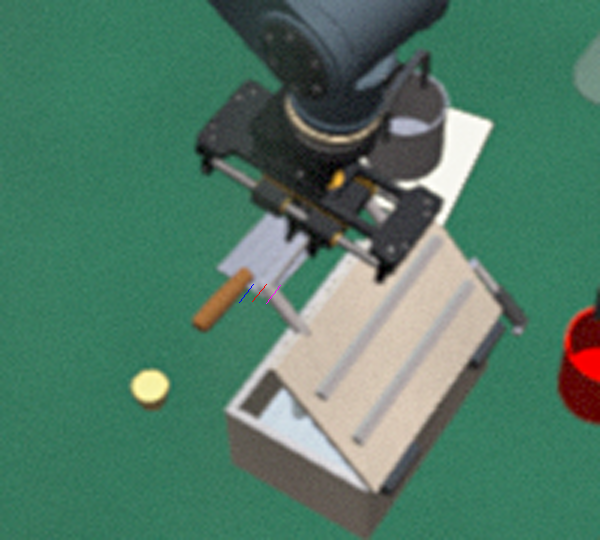

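Run:
```python
from h import *
from scipy.optimize import least_squares
ms=camera_model("scene")
x=np.array([.998,-.062,0]);y=np.array([.062,.998,0]);z=np.array([0,0,1.]);h=np.array([.4339,-.0045,.106])+.205*x-[0,0,.006]
def pt(th,r,k,zc): return h+y*k+(-r*np.cos(th)-(-zc)*np.sin(th))*x+(r*np.sin(th)+zc*np.cos(th))*z
S=lambda a:np.array([200,140])+np.array(a)/3
print("closed corner obs (275,275.2) pred",[proj(ms,pt(0,.15,-.11,zc)).round(1) for zc in(0,.008)])
print("hinge-side corner obs",S((372,490)),proj(ms,pt(0,0,-.11,.0)).round(1),proj(ms,pt(0,0,-.11,.008)).round(1))
for n,o in(("s4",(254,370)),("s5",(305,377)),("s6",(272,370))):
    for zc in(0,.004,.008):
        r=least_squares(lambda t:proj(ms,pt(t[0],.15,-.11,zc))-S(o),[.9]);print(n,zc,r.x.round(3),r.fun.round(1))
# bar brightness profile
for f in("s4","s5","s6"):
    g=cv2.imread(f"pics/{f}.png").astype(np.float32)
    out=[]
    for th in np.arange(.6,1.25,.025):
        v=[]
        for k in np.linspace(-.06,-.045,12):
            q=(proj(ms,pt(th,.205,k,.006))-[200,140])*3
            b=g[int(q[1]),int(q[0])];v.append(b[0]-b[1]+b[2]) # grey bright, green dark
        out.append((round(float(th),3),int(np.mean(v))))
    print(f,out)
```

```text
closed corner obs (275,275.2) pred [array([273.9, 276.5]), array([273.7, 275. ])]
hinge-side corner obs [324.         303.33333333] [321.7 303.9] [321.7 302.5]
s4 0 [0.753] [0.1 0.5]
s4 0.004 [0.727] [0.1 0.5]
s4 0.008 [0.701] [0.  0.4]
s5 0 [1.169] [-0.1  0.4]
s5 0.004 [1.143] [-0.1  0.4]
s5 0.008 [1.117] [-0.1  0.4]
s6 0 [0.919] [-0.   0.5]
s6 0.004 [0.892] [-0.   0.5]
s6 0.008 [0.867] [-0.   0.5]
s4 [(0.6, 119), (0.625, 130), (0.65, 150), (0.675, 174), (0.7, 189), (0.725, 192), (0.75, 187), (0.775, 167), (0.8, 141), (0.825, 148), (0.85, 181), (0.875, 186), (0.9, 186), (0.925, 189), (0.95, 191), (0.975, 147), (1.0, 51), (1.025, 23), (1.05, 27), (1.075, 29), (1.1, 20), (1.125, 63), (1.15, 187), (1.175, 201), (1.2, 196), (1.225, 198)]
s5 [(0.6, 117), (0.625, 117), (0.65, 119), (0.675, 124), (0.7, 130), (0.725, 138), (0.75, 162), (0.775, 179), (0.8, 184), (0.825, 183), (0.85, 188), (0.875, 188), (0.9, 189), (0.925, 192), (0.95, 193), (0.975, 149), (1.0, 52), (1.025, 23), (1.05, 26), (1.075, 64), (1.1, 181), (1.125, 204), (1.15, 171), (1.175, 183), (1.2, 193), (1.225, 82)]
s6 [(0.6, 120), (0.625, 116), (0.65, 118), (0.675, 123), (0.7, 129), (0.725, 140), (0.75, 159), (0.775, 174), (0.8, 179), (0.825, 183), (0.85, 192), (0.875, 195), (0.9, 181), (0.925, 148), (0.95, 165), (0.975, 149), (1.0, 51), (1.025, 25), (1.05, 30), (1.075, 33), (1.1, 27), (1.125, 20), (1.15, 71), (1.175, 207), (1.2, 203), (1.225, 205)]
```

All three estimates agree on about 0.88 rad: bar profile 0.87, panel corner 0.87–0.92, TCP 0.877. I'll do one idle check, then hand in.

Emit:
send_rows(
  moves=[
    [[0, 0, 0, 0, 0, 0, -1], [0, 0, 0, 0, 0, 0, -1], [0, 0, 0, 0, 0, 0, -1], [0, 0, 0, 0, 0, 0, -1], [0, 0, 0, 0, 0, 0, -1]],
  ],
)

```text
time_s: 23.3
position: [0.5075, -0.0094, 0.245]
tcp_rot: [[0.063, 0.987, -0.149], [0.998, -0.062, 0.01], [0.0, -0.149, -0.989]]
force: [-6.2, -0.0, 5.6]
opening: 0.125
```

```bash
python3 ck.py; python3 -c "
from rig import bot
print(bot.hand_in())"
```

```text
th est 0.8769189105338925 R 0.2081358340420144 force [-6.2 -0.   5.6] mom [-0.16  1.34  0.05] 0.12515883599076433
the job is handed in; nothing more can be done
None
```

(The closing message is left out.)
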